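Open the filling valve on its notched gate

ROBOT

A 6-joint arm with a two-finger parallel gripper is mounted at the origin on the work surface. World frame = base frame: x ahead of the robot, y to its left, z up, the work surface at z = 0. Lengths are in m, angles in rad, forces in N, time in s.
With the tool pointing down it reaches from about 0.225 to 0.875 m from the base axis. Payload 3.4 kg.
Tool frame: the origin (TCP) lies at the very end of the fingers, on their centre line; the grasp point (between the pads) lies manip.pinch_z behind it (manip.pinch_z is the distance from the TCP to the grasp point, in m); z points along the fingers, y is the direction in which the jaws open and shut (so a half turn about z gives the same grasp; the last joint's range is limited). The gripper opens to 85 mm and grips with 20 to 120 N. Pads are 22 mm wide; open, the fingers measure 114 mm over their backs; the gripper's body (76 mm by 85 mm) begins 54 mm behind the grasp point. The pads swing forward as they close: fully open they stand 13 mm farther back than shut.
Start: joints at [1.129, 0.276, 1.505, -0, 1.361, -0.121], TCP at [0.181, 0.546, 0.198] pointing down, gripper open.
Joint ranges: [-2.89, 2.89], [-0.75, 2.08], [0.22, 2.7], [-1.18, 4.32], [0.11, 2.71], [-2.7, 2.7]. Speed limits (rad/s): [2.57, 2.57, 3.14, 3.14, 3.14, 3.14].

INTERFACE

Orientations are given as a unit quaternion [w, x, y, z].
In Python, from rig import manip, imaging, workorder gives the robot as it stands.
- The arm moves only by the tool apply_moves, never from a script. Its argument "moves" is one flat list of numbers, 7 for each row, row after row: the finger opening in m, from 0 to 0.0854, then the shift along the tool's x, y, z in m, then the turn, a rotation vector about the tool's x, y, z in rad. In form: [jaw, tx, ty, tz, rx, ry, rz, jaw, tx, ty, tz, rx, ry, rz, ...]. A call has exactly 8 rows; each row shifts and turns the pose as measured when the row begins, along the tool's axes as they then stand; what a row does not reach is not made up. A row lasts 1/12 s, in which the tool goes at most 41.7 mm and 7.16 degrees, less where a joint would pass 70% of its speed; a pose out of reach is approached as far as the arm can. A call with a gripper value outside its range is refused whole. The fingers move at their own pace and stop on an object; "newtons" is the grip in N (left out, the last holds). Time passes only in rows, so rows that do not move let the fingers close, or fill a call up. It gives the time, the measured TCP pose, the force and the opening at its end, in the units of the state.
- manip.get_state(): the state, without advancing time (a new reading comes with each control period).
- imaging.get_image(name): name is "side" or "top"; returns a dict with "image" (420x560x3 uint8, red, green, blue), "range_z" (420x560 float32, m along the optical axis (not along the pixel's ray), 0 where there is no reading), "fx", "fy", "cx", "cy" (pixels), "R" (3x3) and "t" (3): a world point X has camera coordinates R X + t. Camera axes: x right, y down, z forward; pixel columns grow to the right and rows downward; lengths in m; the calibration is good to about 2 mm. A picture is of the moment at which its call begins.
- workorder.sign_off(): hands the job in, once; it reports no verdict.
The state is a dict: "clock": time; "qpos": joint angles; "qd": joint speeds; "effort": joint torques, N m; "position": TCP position; "ee_rot": TCP orientation; "contact_force": force on the tool from outside, world axes, zero at the start; "moment": the same for the moment, N m; "width": finger opening in m.
Only numpy, scipy, OpenCV 4.12 (cv2) and the standard library are available. Lean on these libraries where they do the work, as an engineer would, in place of code of your own. Each camera call takes 0.05 s, during which the arm holds its last target.

TASK

Open the filling valve, the one whose spout stands over the candle cup: lift its lever out of the closed notch it rests in, swing it over the teeth past the middle notch to the last notch at the other end of the gate, and let it down fully into that notch. Leave the lever of the other valve, the one with the blanked-off branch, as it is.

Things in the scene. Friction and masses are not known exactly. Their poses are not given: they have to be found in the camera images.
- fill_valve: Fixed valve: plate 290 x 170 mm, round steel body, spout on its +x side. Origin on the bench, on the lever's upright swing axis; z up. 100 mm out on the -x side four teeth (tops 118 mm high) make three notches 28 degrees apart. Grip point in the closed notch: x -132, y -70 mm in this frame; middle: -150, 0; open: -132, +70. The other valve is alike but ends in a flat blank; either may be left or right.
- fill_grip (a point): Centre of the waist of the filling lever's upright black grip: waist 22 mm wide, from 33 below to 20 mm above; knob 34 mm wide, top 38 mm above. It stands on the end of a level bar (12 mm wide, top 33 mm below), 150 mm from the swing axis. At rest 145 mm above the bench. The lever lifts straight up, 50 mm at most (4 N, falls back), clears the teeth above 20 mm, swings easily; 13 mm play each way in a notch.
- drain_grip (a point): The same point on the lever of the other valve (the one with the blanked-off branch), which rests in its own closed notch and must be left there.

How it is judged:
On the way:
1. the filling lever is lifted out of its notch (height (world z) of fill_grip above 0.157 m), for 0.05 s.
At the end, for the whole second after the job is handed in: The filling lever rests down in the open notch: its grip point is 54 to 87 mm to the +y side of the valve's axis (in the valve's frame) and less than 151 mm above the bench. The other valve's grip is within 30 mm of where it began (y of fill_grip in the frame of fill_valve between 0.054 and 0.087 m and height (world z) of fill_grip below 0.151 m and distance of drain_grip from where it was at the start of the episode below 0.03 m); the robot touches nothing.
It fails at once if the other valve's lever is moved by more than 30 mm (distance of drain_grip from where it was at the start of the episode above 0.03 m).
It also fails if it takes over 32 s, if anything falls off the work surface, if the arm or the gripper's body presses on something with over 40 N, if the wrist force passes 120 N, or if a joint passes its speed limit or range.

## Working session

There is one attempt and no reset: what is moved stays moved. The work goes in short steps, Python scripts to look and compute and a tool call to move; the robot and the scene stay as the last step left them, time stands still between calls to the robot, and variables do not carry over. Pictures are saved under pics/ and viewed, and the job is handed in when it is done.

Besides the shell and the picture viewer there is one more tool, called after "Request:" as name(argument=value, ...), one argument or row to a line, values as JSON. apply_moves: Moves the arm, as the interface text tells. Its arguments: {"type":"object","properties":{"moves":{"type":"array"},"newtons":{"type":"number"}},"required":["moves"]}

```bash
mkdir -p pics
python3 - <<'E'
from rig import manip, imaging
import cv2,numpy as np
s=manip.get_state();print({k:np.round(v,4).tolist() for k,v in s.items()}, manip.pinch_z)
for n in("top","side"):
    d=imaging.get_image(n);cv2.imwrite(f"pics/{n}0.png",d["image"][:,:,::-1]);np.savez(f"{n}0.npz",**d)
    print(n,d["fx"],d["cx"],d["cy"],np.round(d["R"],4).tolist(),np.round(d["t"],4).tolist())
E
```

```text
{'clock': 0.0, 'qpos': [1.129, 0.2766, 1.5062, -0.0001, 1.3607, -0.121], 'qd': [-0.0002, -0.0006, -0.0005, 0.0008, -0.0003, -0.0014], 'effort': [0.0013, -41.6788, -24.5804, 0.0001, 0.011, 0.0], 'position': [0.1811, 0.5451, 0.1975], 'ee_rot': [-0.0002, 0.1597, 0.9872, -0.0009], 'contact_force': [-0.6019, 1.2021, 0.3495], 'moment': [-0.0039, 0.0245, -0.0002], 'width': 0.0855} 0.0187
top 528.7550544861327 281.3965362457487 213.19084422990585 [[-0.0178, -0.9998, 0.0021], [-0.9977, 0.0176, -0.0653], [0.0652, -0.0033, -0.9979]] [-0.0463, 0.5913, 1.1085]
side 437.01068060273894 280.5495706316531 219.45344204560513 [[-0.9621, -0.2727, -0.0007], [-0.1923, 0.6802, -0.7073], [0.1933, -0.6804, -0.7069]] [0.5463, 0.2344, 0.8591]
```

View pics/top0.png

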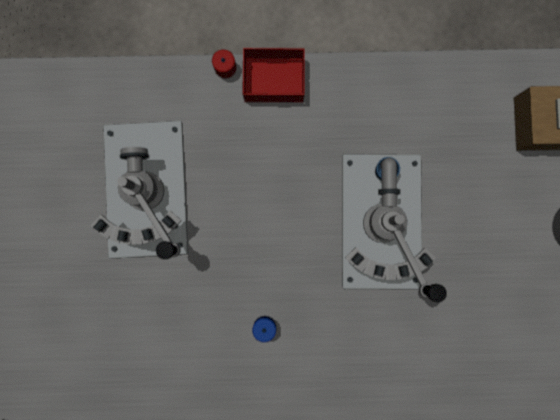

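View pics/side0.png

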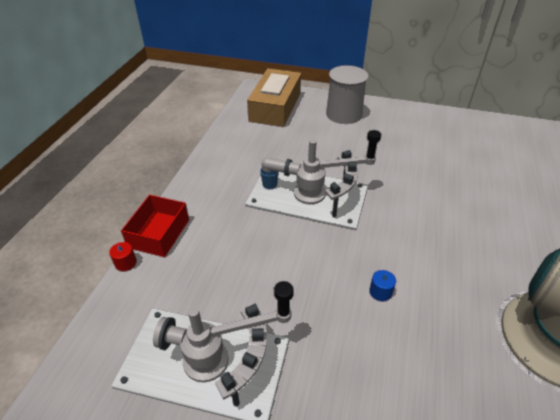

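```bash
cat > h.py <<'E'
import numpy as np,cv2
def ray(d,uv,z):
    R,t=d["R"],d["t"];c=-R.T@t
    v=R.T@np.array([(uv[0]-d["cx"])/d["fx"],(uv[1]-d["cy"])/d["fy"],1.])
    return c+v*(z-c[2])/v[2]
def proj(d,X):
    p=d["R"]@X+d["t"];return np.array([d["fx"]*p[0]/p[2]+d["cx"],d["fy"]*p[1]/p[2]+d["cy"]])
def knob(d,box):
    x0,y0,x1,y1=box;m=(d["image"][y0:y1,x0:x1].max(2)<35).astype(np.uint8)
    n,l,s,c=cv2.connectedComponentsWithStats(m);i=1+np.argmax(s[1:,4]);return c[i]+[x0,y0],s[i]
E
python3 - <<'E'
from h import *
T=dict(np.load("top0.npz"));S=dict(np.load("side0.npz"))
kt,st=knob(T,(420,275,455,310));ks,ss=knob(S,(362,125,386,147))
print(kt,st,ks,ss)
print("knob top z.183",ray(T,kt,.178).round(4),"side",ray(S,ks,.175).round(4))
# range check
u,v=np.round(kt).astype(int);print("range->z",T["range_z"][v,u])
p=T["range_z"][v,u];X=T["R"].T@(np.array([(u-T["cx"])/T["fx"],(v-T["cy"])/T["fy"],1])*p-T["t"]);print(X)
# plate by brightness
g=T["image"].min(2)
m=np.zeros_like(g);m[145:300,335:430]=(g[145:300,335:430]>125)
n,l,s,c=cv2.connectedComponentsWithStats(m);print(np.percentile(g[155:160,355:410],50),np.percentile(g[100:140,335:430],50))
B=[(350,163),(416,163),(349,280)]
for b in B: print(b,ray(T,b,.008).round(4))
for b in [(348,155),(420,155),(343,289),(422,289)]: print(b,ray(T,b,.01).round(4))
print("axis post?", [ray(T,(397,220),z).round(4).tolist() for z in (.11,.15)])
im=cv2.resize(T["image"][140:310,330:450,::-1],None,fx=4.5,fy=3.5*4.5/3.5*0.75);cv2.imwrite("pics/c0.png",cv2.resize(T["image"][140:310,330:450,::-1],None,fx=3.5,fy=3.5))
cv2.imwrite("pics/c1.png",cv2.resize(S["image"][110:240,230:400,::-1],None,fx=4.5,fy=4.5))
E
```

```text
[434.69491525 292.34237288] [  3   9  23  18 295] [373.1862069  138.12413793] [  6   6  12  16 145]
knob top z.183 [ 0.4311 -0.332   0.178 ] side [ 0.4308 -0.3254  0.175 ]
range->z 0.9561403
[ 0.43203189 -0.33139068  0.18200726]
127.0 105.0
(350, 163) [ 0.6975 -0.2075  0.008 ]
(416, 163) [ 0.695  -0.3507  0.008 ]
(349, 280) [ 0.4455 -0.1987  0.008 ]
(348, 155) [ 0.7148 -0.2033  0.01  ]
(420, 155) [ 0.7121 -0.3594  0.01  ]
(343, 289) [ 0.4268 -0.1852  0.01  ]
(422, 289) [ 0.4237 -0.3536  0.01  ]
axis post? [[0.5671, -0.2828, 0.11], [0.5651, -0.2739, 0.15]]
```

View pics/c0.png

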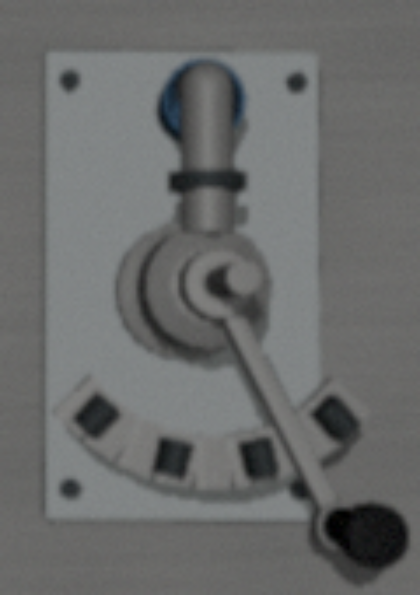

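View pics/c1.png

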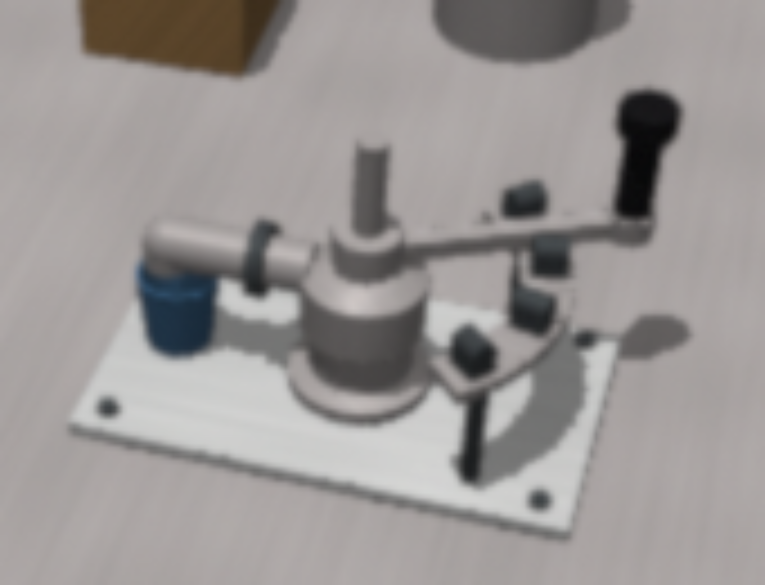

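Run:
```python
from h import *
from scipy.optimize import least_squares
from scipy.spatial.transform import Rotation as Ro
T=dict(np.load("top0.npz"));S=dict(np.load("side0.npz"))
c=lambda x,y:(330+x/3.5-.36,140+y/3.5-.36)
k=ray(T,c(371,535),.181);print("knob",k)
P=np.array([ray(T,c(*q),.116)[:2] for q in [(97,413),(172,456),(258,458),(338,416)]])
a=np.radians([42,14,-14,-42])
def f(p):
    L=np.c_[-p[3]*np.cos(a),p[3]*np.sin(a)];cs,sn=np.cos(p[2]),np.sin(p[2])
    return (L@np.array([[cs,sn],[-sn,cs]])+p[:2]-P).ravel()
r=least_squares(f,[.57,-.28,0,.1]);p=r.x;print("axis,yaw,rad",p,np.abs(r.fun).max())
b=[ray(T,c(*q),.01)[:2] for q in[(69,80),(297,82),(69,488)]]
e=b[0]-b[2];print("yaw bolts",np.arctan2(e[1],e[0]),"spacing",np.linalg.norm(e),np.linalg.norm(b[0]-b[1]))
for yaw in (p[2],np.arctan2(e[1],e[0])):
  Rz=np.array([[np.cos(yaw),-np.sin(yaw)],[np.sin(yaw),np.cos(yaw)]])
  for n,l in (("closed",(-.132,-.07)),("mid",(-.15,0)),("open",(-.132,.07))): print(n,p[:2]+Rz@l)
  print("knob in valve",Rz.T@(k[:2]-p[:2]))
from rig import manip
s=manip.get_state();w,x,y,z=s["ee_rot"];print(Ro.from_quat([x,y,z,w]).as_matrix().round(3))
```

```text
knob [ 0.43102975 -0.33280804  0.181     ]
axis,yaw,rad [ 0.56682433 -0.27088446 -0.03443118  0.09986143] 0.0010288529344141817
yaw bolts -0.026180106272378215 spacing 0.2508761920665587 0.1410936319482924
closed [ 0.43249286 -0.33629895]
mid [ 0.41691324 -0.2657208 ]
open [ 0.43731227 -0.19638193]
knob in valve [-0.13358241 -0.06656153]
closed [ 0.43303717 -0.33740509]
mid [ 0.41687573 -0.26695789]
open [ 0.43670196 -0.19745307]
knob in valve [-0.13412706 -0.06545707]
[[-0.949  0.315 -0.001]
 [ 0.315  0.949 -0.002]
 [ 0.    -0.002 -1.   ]]
```

Request:
apply_moves(
  moves=[0.085,0,0,-0.02,0,0,-0.107,0.085,0,0,-0.02,0,0,-0.107,0.085,0,0,-0.01,0,0,-0.107,0.085,-0.011,-0.039,0,0,0,0,0.085,-0.011,-0.039,0,0,0,0,0.085,-0.011,-0.039,0,0,0,0,0.085,-0.011,-0.039,0,0,0,0,0.085,-0.011,-0.039,0,0,0,0],
  newtons=35,
)

```text
clock: 0.77
position: [0.2386, 0.3508, 0.244]
ee_rot: [-0.003, -0.014, 1.0, -0.003]
contact_force: [1.2, -0.1, -0.4]
width: 0.0849
```

Request:
apply_moves(
  moves=[0.085,-0.011,-0.04,0,0,0,0,0.085,-0.011,-0.04,0,0,0,0,0.085,-0.011,-0.04,0,0,0,0,0.085,-0.011,-0.04,0,0,0,0,0.085,-0.011,-0.04,0,0,0,0,0.085,-0.011,-0.04,0,0,0,0,0.085,-0.011,-0.04,0,0,0,0,0.085,-0.011,-0.04,0,0,0,0],
)

```text
clock: 1.43
position: [0.3305, 0.0305, 0.2446]
ee_rot: [-0.002, -0.018, 1.0, -0.004]
contact_force: [1.2, -0.1, 0.2]
width: 0.0851
```

Request:
apply_moves(
  moves=[0.085,-0.011,-0.04,0,0,0,0,0.085,-0.011,-0.04,0,0,0,0,0.085,-0.011,-0.04,0,0,0,0,0.085,-0.011,-0.04,0,0,0,0,0.085,-0.011,-0.04,0,0,0,0,0.085,-0.011,-0.04,0,0,0,0,0.085,-0.01,-0.03,0,0,0,0,0.085,-0.01,-0.02,0,0,0,0],
)

```text
clock: 2.1
position: [0.4213, -0.2659, 0.2447]
ee_rot: [-0.002, -0.013, 1.0, -0.004]
contact_force: [0.4, 0.3, 1.0]
width: 0.0848
```

Request:
apply_moves(
  moves=[0.085,-0.005,-0.034,0,0,0,0,0.085,-0.005,-0.025,0,0,0,0,0.085,0,-0.008,0,0,0,0,0.085,0,0,0.02,0,0,0,0.085,0,0,0.02,0,0,0,0.085,0,0,0,0,0,0,0.085,0,0,0,0,0,0,0.085,0,0,0,0,0,0],
)

```text
clock: 2.77
position: [0.4328, -0.3403, 0.2002]
ee_rot: [-0.004, -0.01, 1.0, -0.001]
contact_force: [-0.2, 0.3, 0.8]
width: 0.0849
```

Run:
```python
from rig import manip, imaging
import cv2,numpy as np
d=imaging.get_image("side");cv2.imwrite("pics/s1.png",d["image"][:,:,::-1])
d=imaging.get_image("top");cv2.imwrite("pics/t1.png",d["image"][:,:,::-1])
print(manip.get_state()["position"],manip.get_state()["qpos"])
```

```text
[ 0.43340849 -0.3408448   0.20113219] [-0.78771233  0.23983135  1.54873615 -0.00690772  1.35392583 -2.37630282]
```

View pics/s1.png

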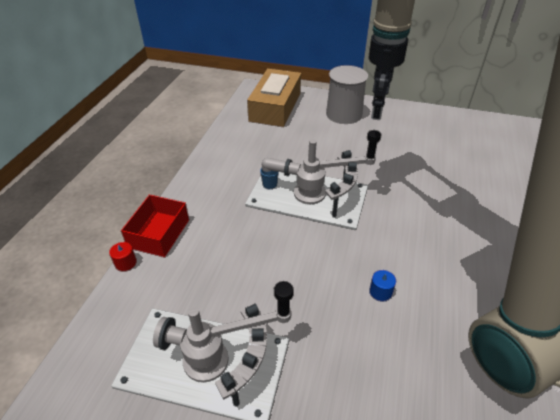

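Request:
apply_moves(
  moves=[0.085,0.002,0.007,0,0,0,0,0.085,0,0,0.02,0,0,0,0.085,0,0,0.02,0,0,0,0.085,0,0,0.02,0,0,0,0.085,0,0,0.01,0,0,0,0.085,0,0,0,0,0,0,0.085,0,0,0,0,0,0,0.085,0,0,0,0,0,0],
)

```text
clock: 3.53
position: [0.4346, -0.3327, 0.1385]
ee_rot: [0.003, -0.011, 1.0, -0.007]
contact_force: [-0.5, 0.4, -0.5]
width: 0.0853
```

Request:
apply_moves(
  moves=[0.085,0.003,0,0.01,0,0,0,0.085,0,0,0.002,0,0,0,0.0,0,0,0,0,0,0,0.0,0,0,0,0,0,0,0.0,0,0,0,0,0,0,0.0,0,0,0,0,0,0,0.0,0,0,0,0,0,0,0.0,0,0,0,0,0,0],
  newtons=35,
)

```text
clock: 4.2
position: [0.4332, -0.335, 0.1293]
ee_rot: [0.006, -0.011, 1.0, -0.01]
contact_force: [-0.1, 0.8, -1.5]
width: 0.0328
```

Run:
```python
from rig import manip, imaging
import cv2,numpy as np
d=imaging.get_image("side");cv2.imwrite("pics/s2.png",cv2.resize(d["image"][60:240,230:430,::-1],None,fx=3,fy=3))
s=manip.get_state();print(s["position"],s["width"],s["contact_force"])
```

```text
[ 0.43318605 -0.33499617  0.1292799 ] 0.032320780982450906 [-0.43280707  0.32352336  0.35448449]
```

View pics/s2.png

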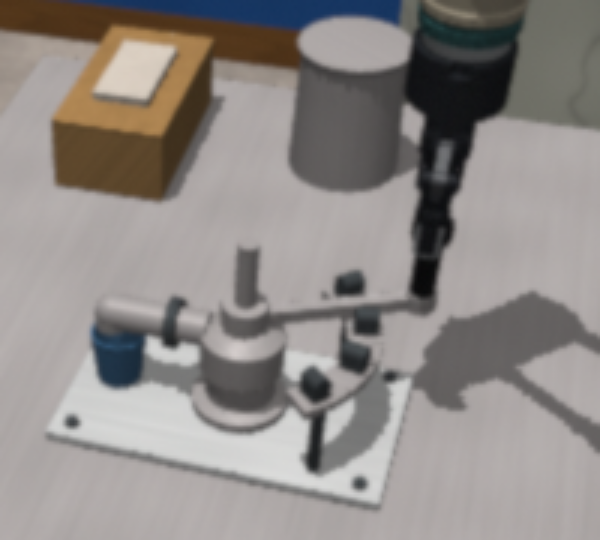

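Request:
apply_moves(
  moves=[0.0,0,0,0,0,0,0,0.0,0,0,0,0,0,0,0.0,0,0,0,0,0,0,0.0,0,0,0,0,0,0,0.0,0,0,-0.01,0,0,0,0.0,0,0,-0.01,0,0,0,0.0,0,0,-0.01,0,0,0,0.0,0,0,0,0,0,0],
  newtons=35,
)

```text
clock: 4.92
position: [0.433, -0.3346, 0.1606]
ee_rot: [0.006, -0.01, 1.0, -0.009]
contact_force: [0.7, -0.6, -2.3]
width: 0.0326
```

Run:
```python
from rig import manip, imaging
import cv2,numpy as np
d=imaging.get_image("side");cv2.imwrite("pics/s3.png",cv2.resize(d["image"][60:240,230:430,::-1],None,fx=3,fy=3))
s=manip.get_state();print(s["position"],s["width"],s["contact_force"])
```

```text
[ 0.43297723 -0.33450078  0.15992392] 0.03258514255292854 [ 1.07380063 -1.28783568 -1.98118719]
```

View pics/s3.png

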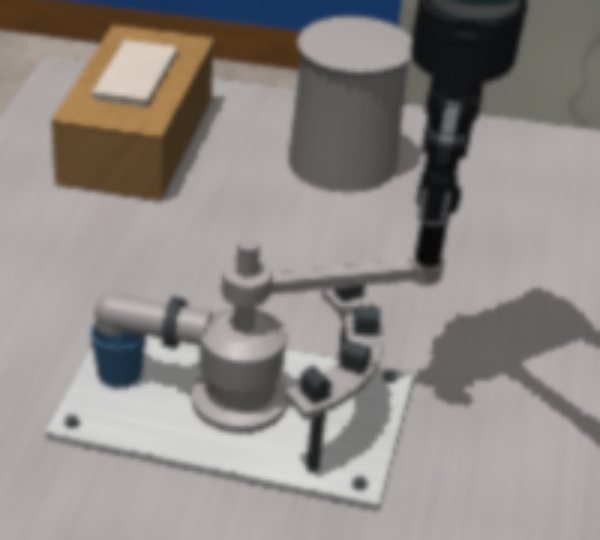

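Request:
apply_moves(
  moves=[0.0,0.007,0.0165,-0.004,0,0,0,0.0,0.005,0.017,0,0,0,0,0.0,0.003,0.0175,0,0,0,0,0.0,0,0.0175,0,0,0,0,0.0,0,0,0,0,0,0,0.0,0,0,0,0,0,0,0.0,0,0,0,0,0,0,0.0,0,0,0,0,0,0],
  newtons=45,
)

```text
clock: 5.63
position: [0.4119, -0.2732, 0.1632]
ee_rot: [0.002, -0.008, 1.0, -0.017]
contact_force: [0.6, -0.1, -2.1]
width: 0.0321
```

Run:
```python
from rig import manip, imaging
import cv2,numpy as np
d=imaging.get_image("side");cv2.imwrite("pics/s4.png",cv2.resize(d["image"][60:240,230:430,::-1],None,fx=3,fy=3))
s=manip.get_state();print(s["position"],s["width"],s["contact_force"])
```

```text
[ 0.41184317 -0.27328723  0.16315067] 0.032042497265922266 [ 0.48759091  0.60069555 -2.17660016]
```

View pics/s4.png

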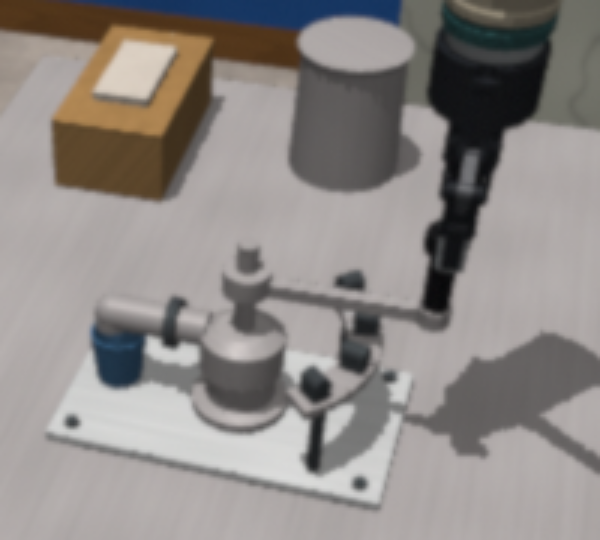

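Request:
apply_moves(
  moves=[0.0,-0.004,0.0205,0,0,0,0,0.0,-0.004,0.0195,0,0,0,0,0.0,-0.006,0.019,0,0,0,0,0.0,-0.009,0.0185,0,0,0,0,0.0,0,0,0,0,0,0,0.0,0,0,0,0,0,0,0.0,0,0,0,0,0,0,0.0,0,0,0,0,0,0],
)

```text
clock: 6.35
position: [0.4201, -0.2013, 0.1566]
ee_rot: [-0.015, -0.006, 1.0, -0.019]
contact_force: [0.4, 2.8, -2.7]
width: 0.0309
```

Run:
```python
from rig import manip, imaging
import cv2,numpy as np
d=imaging.get_image("side");cv2.imwrite("pics/s5.png",cv2.resize(d["image"][60:240,230:430,::-1],None,fx=3,fy=3))
s=manip.get_state();print(s["position"],s["width"],s["contact_force"])
```

```text
[ 0.42000737 -0.20135584  0.15658902] 0.031233407423744836 [-0.35294628  2.40982322 -1.4623636 ]
```

View pics/s5.png

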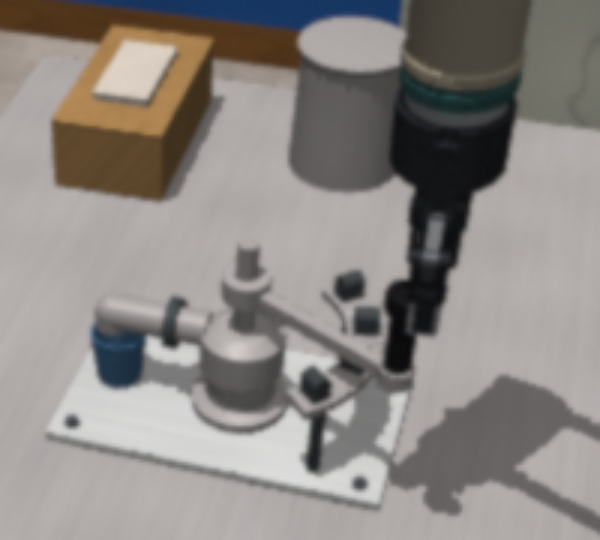

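Run:
```python
from h import *
S=dict(np.load("side0.npz"))
for z in(.135,.14,.145):
  X=ray(S,(230+397/3,60+375/3),z);r=X[:2]-[.567,-.271];print(z,X,np.hypot(*r),np.degrees(np.arctan2(r[1],r[0])))
```

```text
0.135 [ 0.43247387 -0.19560126  0.135     ] 0.1542149484840485 150.7303934215944
0.14 [ 0.43225548 -0.18957409  0.14      ] 0.15743654401032606 148.85549522233063
0.145 [ 0.43203709 -0.18354692  0.145     ] 0.16081986638213805 147.05762545315864
```

Request:
apply_moves(
  moves=[0.0,-0.006,0.002,0,0,0,0,0.0,-0.006,0.004,0,0,0,0,0.0,-0.004,0.004,0,0,0,0,0.0,-0.002,0.004,0,0,0,0,0.0,0,0,0,0,0,0,0.0,0,0,0,0,0,0,0.0,0,0,0,0,0,0,0.0,0,0,0,0,0,0],
)

```text
clock: 7.07
position: [0.4256, -0.1879, 0.1527]
ee_rot: [-0.028, -0.001, 0.999, -0.017]
contact_force: [-2.2, 1.3, -4.0]
width: 0.0298
```

Run:
```python
from rig import manip, imaging
import cv2,numpy as np
d=imaging.get_image("side");cv2.imwrite("pics/s6.png",cv2.resize(d["image"][60:240,230:430,::-1],None,fx=3,fy=3))
s=manip.get_state();print(s["position"],s["width"],s["contact_force"])
```

```text
[ 0.42556442 -0.18791682  0.15264196] 0.03024811461850363 [-1.65775484  0.99060563 -3.08590432]
```

View pics/s6.png

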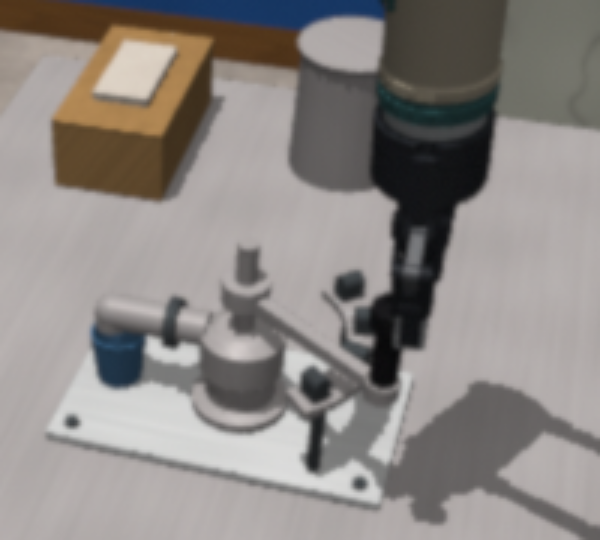

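Request:
apply_moves(
  moves=[0.0,0,0,0.006,0,0,0,0.0,0,0,0.006,0,0,0,0.0,0,0,0.004,0,0,0,0.0,0,0,0,0,0,0,0.0,0,0,0,0,0,0,0.0,0,0,0,0,0,0,0.0,0,0,0,0,0,0,0.0,0,0,0,0,0,0],
)

```text
clock: 7.78
position: [0.4253, -0.1884, 0.1349]
ee_rot: [-0.027, -0.002, 0.999, -0.017]
contact_force: [-1.3, 1.1, -2.7]
width: 0.0305
```

Run:
```python
from rig import manip, imaging
import cv2,numpy as np
d=imaging.get_image("side");cv2.imwrite("pics/s7.png",cv2.resize(d["image"][110:230,270:400,::-1],None,fx=5,fy=5))
s=manip.get_state();print(s["position"],s["width"],s["contact_force"])
```

```text
[ 0.42533003 -0.18841213  0.13495635] 0.030172713990699845 [-1.29193645  1.12844556 -2.89637578]
```

View pics/s7.png

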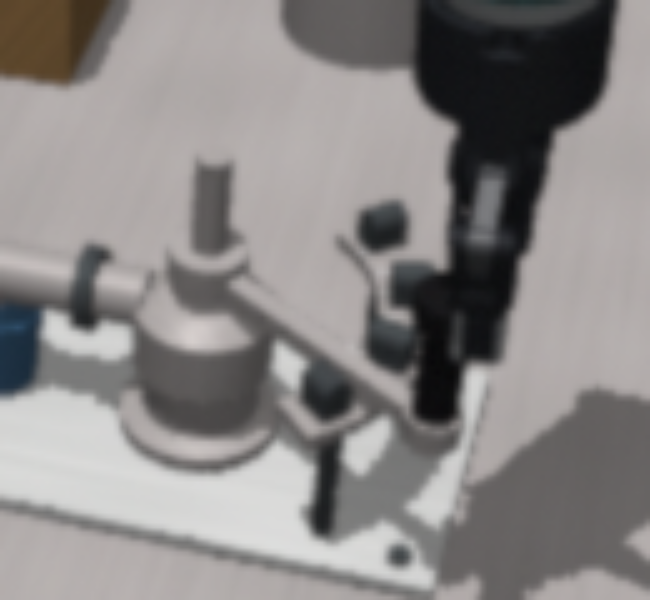

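Request:
apply_moves(
  moves=[0.0,0,0,0.004,0,0,0,0.0,0,0,0,0,0,0,0.085,0,0,0,0,0,0,0.085,0,0,0,0,0,0,0.085,0,0,0,0,0,0,0.085,0,0,0,0,0,0,0.085,0,0,0,0,0,0,0.085,0,0,0,0,0,0],
)

```text
clock: 8.5
position: [0.4307, -0.1925, 0.134]
ee_rot: [-0.021, -0.002, 1.0, -0.021]
contact_force: [0.2, 0.4, -0.7]
width: 0.085
```

Run:
```python
from rig import manip, imaging
import cv2,numpy as np
d=imaging.get_image("side");cv2.imwrite("pics/s8.png",cv2.resize(d["image"][110:230,270:400,::-1],None,fx=5,fy=5))
s=manip.get_state();print(s["position"],s["width"],s["contact_force"])
```

```text
[ 0.43072115 -0.19251694  0.13399216] 0.08497180986382227 [0.54955604 0.59868322 0.21006901]
```

View pics/s8.png

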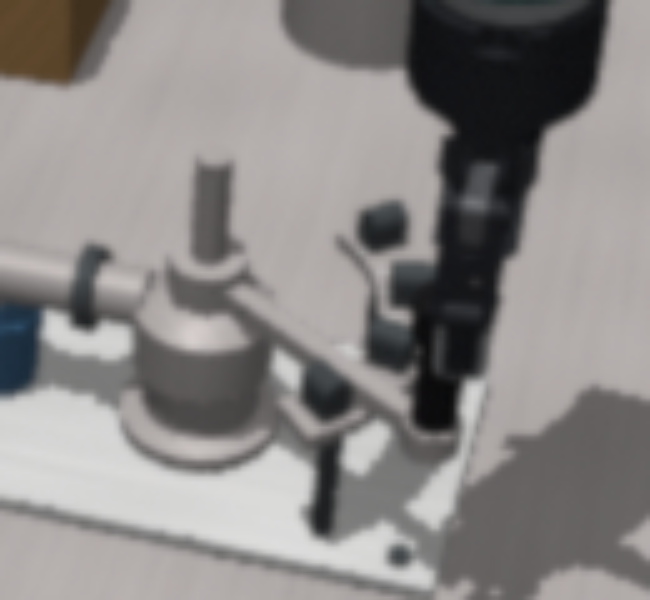

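Request:
apply_moves(
  moves=[0.085,0,0,-0.015,0,0,0,0.085,0,0,-0.025,0,0,0,0.085,0,0,-0.03,0,0,0,0.085,0,0,-0.03,0,0,0,0.085,0,0,-0.03,0,0,0,0.085,0.03,0,-0.02,0,0,0,0.085,0.04,0,0,0,0,0,0.085,0.04,0,0,0,0,0],
)

```text
clock: 9.22
position: [0.3309, -0.1879, 0.294]
ee_rot: [-0.021, -0.005, 1.0, -0.021]
contact_force: [-0.2, -0.6, 0.0]
width: 0.0851
```

Request:
apply_moves(
  moves=[0.085,0.02,0.04,0,0,0,0,0.085,0.0,0.04,0,0,0,0,0.085,0,0.04,0,0,0,0,0.085,0,0.03,0,0,0,0,0.085,0,0,0,0,0,0,0.085,0,0,0,0,0,0,0.085,0,0,0,0,0,0,0.085,0,0,0,0,0,0],
)

```text
clock: 9.88
position: [0.3028, -0.04, 0.2911]
ee_rot: [-0.017, 0.004, 1.0, -0.024]
contact_force: [-0.0, 0.5, -0.4]
width: 0.0851
```

Run:
```python
from rig import manip, imaging
import cv2,numpy as np
S=imaging.get_image("side");T=imaging.get_image("top")
np.savez("top9.npz",**T);np.savez("side9.npz",**S)
cv2.imwrite("pics/s9.png",S["image"][:,:,::-1]);cv2.imwrite("pics/t9.png",T["image"][:,:,::-1])
s=manip.get_state();print(s["position"],s["width"],s["contact_force"])
```

```text
[ 0.30289594 -0.04034707  0.29098477] 0.08502386683293106 [-0.09946816 -0.22831282 -1.11439178]
```

View pics/s9.png

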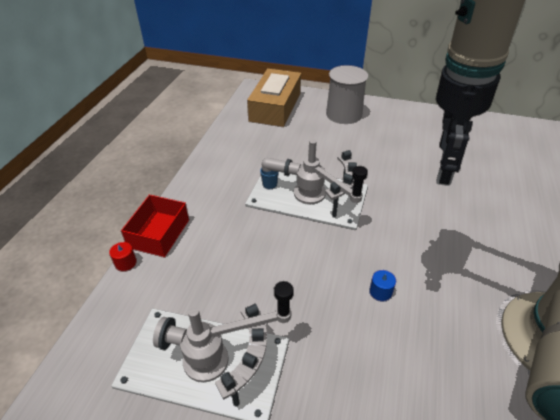

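View pics/t9.png

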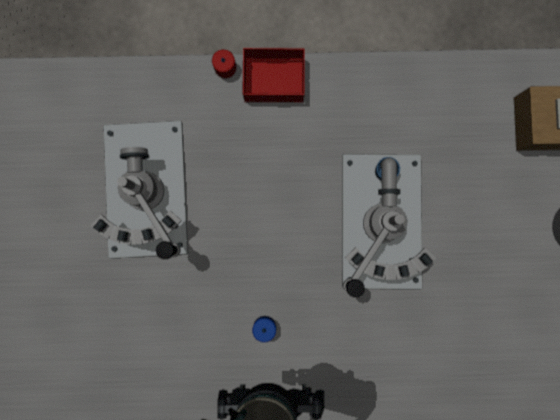

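Top view: the fill knob is now at (355,287), with the bar between the last two teeth. The drain knob is unchanged at (165,250). Next I'll measure position and height.

Run:
```python
from h import *
T=dict(np.load("top9.npz"));S=dict(np.load("side9.npz"));T0=dict(np.load("top0.npz"))
k,s=knob(T,(340,272,372,303));print(k,s)
X=ray(T,k,.179);print(X)
for yaw in(-.034,-.026):
  c,n=np.cos(yaw),np.sin(yaw);print(np.array([[c,n],[-n,c]])@(X[:2]-[.567,-.271]))
u,v=np.round(k).astype(int)
def zz(D,u,v):
  p=np.median(D["range_z"][v-2:v+3,u-2:u+3]);return D["R"].T@(np.array([(u-D["cx"])/D["fx"],(v-D["cy"])/D["fy"],1])*p-D["t"])
print("knob top now",zz(T,u,v),"before",zz(T0,436,293))
print("drain",knob(T,(150,235,182,265))[0],knob(T0,(150,235,182,265))[0])
cv2.imwrite("pics/e.png",cv2.resize(T["image"][200:310,330:450,::-1],None,fx=5,fy=5))
```

```text
[354.88702929 287.76150628] [  6   8  19  17 239]
[ 0.44200817 -0.18712557  0.179     ]
[-0.12777078  0.07957705]
[-0.12713008  0.08059666]
knob top now [ 0.44191093 -0.18671924  0.18331357] before [ 0.43033229 -0.33272457  0.1834133 ]
drain [165.93700787 249.66929134] [165.84313725 249.71372549]
```

View pics/e.png

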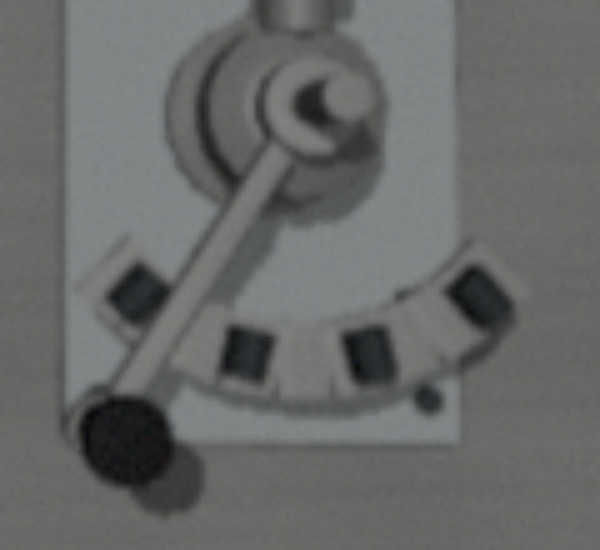

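```bash
python3 -c "
from rig import workorder
print(workorder.sign_off())"
```

```text
the job is handed in; nothing more can be done
None
```

The filling valve is open: I lifted its lever about 30 mm, swung it over the middle notch to the last notch, let it down and released it. I handed the job in after about 10 s of robot time; sign-off gives no verdict.

**Last checks before hand-in:**
- **Filling lever:** the grip is about 80 mm to the +y side of the axis, within the 54–87 mm allowed. It rests near the outer tooth rather than in the middle of the notch.
- **Height:** the knob top reads 0.1833 m, against 0.1834 m at the start, so the lever is fully down.
- **Other valve:** its knob moved by less than 0.2 pixel between the first and last top pictures, so that lever did not move.
- **Robot:** the arm is clear at a height of 0.29 m, and the contact force is within the noise.

**What differed from plan:**
- **Grasp:** the jaws stopped at 30–33 mm, the width of the knob, not at the 22 mm waist.
- **Slip:** the grip slid a few millimetres on the knob during the swing. I corrected for this before lowering the lever.

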